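# Seat and clamp the exchange block on the tube shaker

### The job

Take the aluminium tube block off the sloping drain rack and set it in the pocket of the tube shaker, its bevelled corner at the far left as seen from the shaker's control panel. Shuffle it about until its foot drops fully home in the seat plate, then swing the clamp lever as far as it goes over the block's end lug. Do not disturb the beaker or the dropper bottle.

Things in the scene. Friction and masses are not known exactly. Their poses are not given: they have to be found in the camera images.
- shaker: White tube shaker, fixed, 252 x 170 mm, flat top (deck) 85 mm above the bench, grey sloping control panel on its -x side. Origin at bench level below the middle of the pocket; x from panel to back, z up. The pocket is a 104 x 60 mm (x, y) opening in the deck; a 28 mm wide slot runs on from its -x end to x = -85 for the lever's post. Above the deck stands only the lever, 34 mm high at most.
- pocket_centre (a point): Middle of the pocket, level with the deck. 12 mm below lies the firm seat plate, which its drive parks up to 4.5 mm off this middle in x and y, never turned: not reported, to be found by touch or sight. Its recess takes the block's foot with 1.5 mm play all round (yaw good to 2 degrees); the (+x, +y) corner is filled in, so the block enters one way only, its x along the shaker's x.
- block_centre (a point): Loose aluminium tube block (0.27 to 0.47 kg): on its axis half-way up, 33 mm above the foot's underside and below the top. Body 62 x 46 mm (x, y), vertical (+x, +y) edge bevelled by 10 mm, nine holes on top; grip it across y, near the top. x is its long axis, z its up. Centre 106 mm above the bench when standing on the seat plate, 96 mm once home (44 mm then above the deck).
- block_lug (a point): Same block: top middle of its -x end lug (x = -38, 22 mm above the foot's underside). A lug 30 mm wide, 12 mm high sticks out 14 mm at each end, 90 mm over both; home, their tops are level with the deck. The foot below the body is 54 x 36 x 10 mm, its (+x, +y) corner cut off by 12 mm; all edges else square.
- clamp_lever (a joint): Flat steel clamp lever on the deck, rad: 0 open, 1.57 at its stop, starts at 0 to 0.25. At 0 its handle points to the shaker's -y, its 31 mm tongue to +y; it turns clockwise seen from above until the handle points to -x and the tongue to +x, 1.5 mm over the lug of a block that is home; one not home blocks it. Light friction (1.5 N at the pin); stays where left.
- lever_place (a point): Point on the deck 68 mm to the -x side of the pocket's middle, fixed to the shaker: the lever's upright turning axis stands here, but off by up to 4.5 mm in x and y just as the seat plate is, since it rides on that plate. The handle ends in an upright black pin 12 mm thick, 45 mm from the turning axis, from 7 to 33 mm above the deck: grip or push that.
- drain_rack: Two-tier steel wire rack, fixed, 150 mm wide (y), 140 deep (x); origin at bench level in its middle. The lower shelf rises 27 degrees towards +x from a lip at its -x end; the block stands on it on its foot, lower lug against the lip, its x up the slope, its z leaning 27 degrees towards the rack's -x. Draw the block off along its own z.
- rack_edge (a point): Middle of the front edge of the rack's upper shelf, 16 mm high, 150 mm wide (y), about 230 mm above the bench. The shelf runs back and up from it to the rack's +x (255 mm high at the back; a dish lies on it). It hangs over the block and leaves no room for a hand from straight above; along the block's leaning z there is room.
- beaker: Bystander: small glass beaker, 54 mm across, 67 mm high, loose on the bench; origin at the middle of its underside.
- dropper: Bystander: glass dropper bottle with rubber bulb, 46 mm across, 115 mm high, loose on the bench; origin at the middle of its underside.
Not all that is in view belongs to the job. What is shaped like the part that bears block_centre but pink, turquoise or yellow is not meant.

How it is judged (in metres and radians):
On the way:
1. the block's foot is fully home in the seat plate while the clamp lever is still open (z of block_centre in the frame of shaker below 0.0985 m and horizontal distance between block_centre and pocket_centre below 0.01 m and angle between block_centre's own z axis and vertical below 0.05 rad and value of joint clamp_lever below 0.6 rad), for 0.2 s.
At the end, for the whole second after the job is handed in: The block is home in the pocket: centre 93 to 98.5 mm above the bench, within 10 mm of the pocket centre, upright within 0.05 rad, square with the shaker within 0.12 rad; clamp lever at 1.35 rad or more (z of block_centre in the frame of shaker between 0.093 and 0.0985 m and horizontal distance between block_centre and pocket_centre below 0.01 m and angle between block_centre's own z axis and vertical below 0.05 rad and angle between the x axis of block_centre and the x axis of shaker, either way round below 0.12 rad and value of joint clamp_lever above 1.35 rad); the robot touches nothing.
It fails at once if the beaker or the dropper bottle is knocked over or pushed more than 3 cm (distance of any of beaker, dropper from where it was at the start of the episode above 0.03 m or angle between any of beaker, dropper's own z axis and vertical above 0.5 rad).
It also fails if it takes over 72 s, if anything falls off the work surface, if the arm or the gripper's body presses on something with over 40 N, if the wrist force passes 120 N, or if a joint passes its speed limit or range.

### The arm

A 7-joint arm with a two-finger parallel gripper is mounted at the origin on a cart in front of the work surface, level with it; the furniture and walls round the work are solid. World frame = base frame: x ahead of the robot, y to its left, z up, the work surface at z = 0. Lengths are in m, angles in degrees, forces in N, time in s.
With the tool pointing down it reaches from about 0.425 to 0.95 m from the base axis. Payload 4.7 kg.
Tool frame: the origin (TCP) lies midway between the tips of the shut fingers; the grasp point (between the pads) lies 19 mm behind it; z points along the fingers, y is the line along which they close (so a half turn about z gives the same grasp; the last joint's range is limited). The gripper opens to 87 mm and grips with 3 to 60 N. Pads are 19 mm wide; open, the fingers measure 117 mm over their backs; the gripper's body (75 mm by 190 mm) begins 51 mm behind the grasp point.
Start: joints at [68.188, 26.849, -2.785, 87.806, 1.381, 65.374, -4.715], TCP at [0.233, -0.634, 0.223] pointing down, gripper open.
Joint ranges: [-148.3, 148.3], [-19.14, 114.17], [-79.39, 73.82], [5.75, 140.21], [-59.74, 239.74], [12.07, 113.84], [-152.46, 152.46]. Speed limits (degrees/s): [147.25, 147.25, 180, 180, 180, 180, 180].

### API

Orientations are given as a 3x3 rotation matrix whose columns are the frame's x, y, z axes.
In Python, from rig import manip, eyes, ticket, finder gives the robot as it stands.
- The arm moves only by the tool send_rows, never from a script. Its argument "deltas" is a list of rows, each a list of 7 numbers: the shift along the tool's x, y, z in units of 0.25 m (1.0 is 0.25 m), then the turn, a rotation vector about the tool's x, y, z in units of 360 degrees (1.0 is 360 degrees), then the opening in per cent of the stroke, from 0 (shut) to 100 (fully open). A call has exactly 8 rows; each row is the pose to reach, as a shift and turn from the pose commanded when the call began, along the tool's axes at that moment, turning the shorter way round; what a row does not reach only later rows make up. A row lasts 1/8 s, in which the tool goes at most 62.5 mm and 10.7 degrees, less where a joint would pass 70% of its speed; a pose out of reach is approached as far as the arm can. A call with a number of a shift or a turn outside -1 to 1 is refused whole. A call with a gripper value outside its range is refused whole. The fingers move at their own pace and stop on an object; the grip force is fixed at half the most. Time passes only in rows, so rows that repeat a pose let the fingers close, or fill a call up. It gives the time, the measured TCP pose, the force, the opening and the grip force at its end, in the units of the state.
- manip.state(): the state, without advancing time (a new reading comes with each control period).
- eyes.read_camera(name): name is "side" or "top"; returns (picture, depth): 384x512x3 uint8, blue, green, red; 384x512 float32, m along the optical axis (not along the pixel's ray), 0 where there is no reading.
- eyes.get_calibration(name): a dict with "mtx" (3x3 intrinsics, pixels), "origin" and "attitude" of the camera in the world. Camera axes: x right, y down, z forward; pixel columns grow to the right and rows downward; lengths in m; the calibration is good to about 2 mm. A picture is of the moment at which its call begins. get_calibration takes no time and is no camera call.
- ticket.sign_off(): hands the job in; it is judged then, once.
Trained networks look in the newest picture that a camera, given by its name, has taken for a name from the list of things; names that differ only in an ending like _2 or _b are one class to them, and where a whole thing is asked for, a point or a joint stands for the part that bears it (a point fixed in the world has none). Each returns a list of dicts, best first, with "score" (0 to 1); they miss things now and then, are a little off and sometimes report something else, mostly with a low value. They report only what shows in the picture. A call takes as long as a camera call. They do not tell look-alikes from the thing itself.
- finder.search_frame(camera, name): "location" ([column, row] in pixels, amid what is visible of it).
- finder.trace(camera, name): "pixels" (384x512 bool, what is visible of it) and "location" ([column, row] in pixels, amid what is visible of it).
- finder.pinpoint(camera, name): "location" ([column, row] in pixels: a listed point, or the origin of a listed thing).
The state is a dict: "clock": time; "qpos": joint angles; "qvel": joint speeds; "tau": joint torques, N m; "tcp_pos": TCP position; "eef_rot": TCP orientation; "contact_force": force on the tool from outside, world axes, zero at the start; "ft_torque": the same for the moment, N m; "width": finger opening in m; "grip_force": force on a finger pad.
Only numpy, scipy, OpenCV 4.12 (cv2) and the standard library are available. Lean on these libraries where they do the work, as an engineer would, in place of code of your own. Each camera call takes 0.05 s, during which the arm holds its last target. There are 200 camera calls.

## Working session

There is one attempt and no reset: what is moved stays moved. The work goes in short steps, Python scripts to look and compute and a tool call to move; the robot and the scene stay as the last step left them, time stands still between calls to the robot, and variables do not carry over. Pictures are saved under pics/ and viewed, at most 10 in all, crops included, and the job is handed in when it is done.

Besides the shell and the picture viewer there is one more tool, called as name(argument=value, ...), one argument or row to a line, values as JSON. send_rows: Moves the arm, as the interface text tells. Its arguments: {"type":"object","properties":{"deltas":{"type":"array","items":{"type":"array","items":{"type":"number"}}}},"required":["deltas"]}

```bash
mkdir -p pics; ls; cat > h.py <<'E'
import numpy as np, cv2
from rig import manip, eyes, ticket, finder
def cal(c):
    k=eyes.get_calibration(c); return np.array(k["mtx"]),np.array(k["origin"]),np.array(k["attitude"])
def px2w(c,uv,d):
    K,o,R=cal(c); r=np.linalg.inv(K)@[uv[0],uv[1],1.]; return o+R@(r*d)
def ray_z(c,uv,z):
    K,o,R=cal(c); r=R@(np.linalg.inv(K)@[uv[0],uv[1],1.]); return o+r*(z-o[2])/r[2]
def w2px(c,p):
    K,o,R=cal(c); q=K@(R.T@(np.array(p)-o)); return q[:2]/q[2]
def cloud(c,d):
    K,o,R=cal(c); v,u=np.mgrid[:384,:512]; r=np.stack([u,v,np.ones_like(u)],-1)@np.linalg.inv(K).T
    return o+(r*d[...,None])@R.T
E
cat > a.py <<'E'
from h import *
np.set_printoptions(precision=4,suppress=True)
s=manip.state(); print({k:np.round(s[k],3) for k in s})
for c in ("side","top"):
    p,d=eyes.read_camera(c); np.savez(c,p=p,d=d); cv2.imwrite(f"pics/{c}0.png",cv2.resize(p,(768,576)))
    print(c,*cal(c))
    for n in ["shaker","pocket_centre","block_centre","block_lug","clamp_lever","lever_place","drain_rack","rack_edge","beaker","dropper"]:
        for x in finder.pinpoint(c,n)[:3]:
            u,v=np.round(x["location"]).astype(int); 
            dd=d[min(max(v,0),383),min(max(u,0),511)]
            print(c,n,round(x["score"],2),np.round(x["location"],1),px2w(c,x["location"],dd))
E
python3 a.py
```

```text
pics
{'clock': np.float64(0.0), 'qpos': array([68.188, 26.895, -2.784, 87.875,  1.381, 65.376, -4.714]), 'qvel': array([-0.019, -0.018,  0.062,  0.017, -0.012,  0.052,  0.011]), 'tau': array([  0.   , -50.798,  -0.081, -23.616,  -0.061,   0.038,   0.   ]), 'tcp_pos': array([ 0.232, -0.633,  0.222]), 'eef_rot': array([[ 0.939,  0.345, -0.001],
       [ 0.345, -0.939,  0.002],
       [-0.   , -0.002, -1.   ]]), 'contact_force': array([ 0.103, -0.423,  1.122]), 'ft_torque': array([ 0.004, -0.026, -0.021]), 'grip_force': np.float64(0.0), 'width': np.float64(0.087)}
side [[469.1788   0.     241.416 ]
 [  0.     469.1788 187.6859]
 [  0.       0.       1.    ]] [ 0.5638 -0.8698  0.8305] [[ 0.9993 -0.0318  0.0177]
 [-0.0326 -0.5639  0.8252]
 [-0.0162 -0.8252 -0.5646]]
side shaker 0.81 [262.6 319.9] [ 0.614  -0.25    0.0867]
side shaker 0.75 [252.5 144.1] [0.6171 0.1869 0.242 ]
side pocket_centre 0.84 [260.7 291. ] [ 0.616 -0.164  0.077]
side pocket_centre 0.16 [243.7 200.6] [0.5919 0.179  0.0695]
side block_centre 0.85 [207.1 207.4] [0.4896 0.1812 0.0486]
side block_centre 0.72 [254.4 195.7] [0.6213 0.1751 0.0877]
side block_centre 0.7 [241.2 177.8] [0.5897 0.3385 0.0407]
side block_lug 0.98 [247.4 201. ] [0.602  0.1761 0.0698]
side block_lug 0.83 [248.8 168.4] [0.6152 0.385  0.0448]
side block_lug 0.75 [238.6 249.9] [0.5726 0.016  0.0352]Traceback (most recent call last):
  File "a.py", line 8, in <module>
    for x in finder.pinpoint(c,n)[:3]:
             ~~~~~~~~~~~~~~~^^^^^
ValueError: it knows: beaker, block_centre, block_lug, drain_rack, dropper, lever_place, pocket_centre, rack_edge, shaker
```

```bash
sed -i 's/"clamp_lever",//' a.py; python3 a.py | grep -v "^side [sb]"
```

```text
{'clock': np.float64(0.25), 'qpos': array([68.186, 26.873, -2.782, 87.836,  1.381, 65.373, -4.716]), 'qvel': array([-0.013, -0.189, -0.038, -0.239, -0.083,  0.008,  0.088]), 'tau': array([  0.001, -50.747,  -0.08 , -23.601,  -0.061,   0.036,   0.   ]), 'tcp_pos': array([ 0.233, -0.633,  0.222]), 'eef_rot': array([[ 0.939,  0.345, -0.   ],
       [ 0.345, -0.939,  0.001],
       [-0.   , -0.001, -1.   ]]), 'contact_force': array([0.179, 0.127, 0.483]), 'ft_torque': array([ 0.002, -0.035,  0.007]), 'grip_force': np.float64(0.0), 'width': np.float64(0.087)}
side [[469.1788   0.     241.416 ]
 [  0.     469.1788 187.6859]
 [  0.       0.       1.    ]] [ 0.5638 -0.8698  0.8305] [[ 0.9993 -0.0318  0.0177]
 [-0.0326 -0.5639  0.8252]
 [-0.0162 -0.8252 -0.5646]]
side lever_place 0.95 [230.4 292.7] [ 0.5511 -0.1824  0.0948]
side drain_rack 0.84 [265.2 214.2] [0.6538 0.2008 0.0029]
side rack_edge 0.91 [252.4 142.5] [0.6177 0.2027 0.238 ]
side dropper 0.61 [306.2 253.8] [0.7459 0.023  0.0077]
side dropper 0.35 [251.6 194.7] [0.6138 0.178  0.0893]
side dropper 0.25 [262.9 317.6] [ 0.6151 -0.2432
[... 252 characters left out ...]
1611  0.0742]
top pocket_centre 0.81 [338.5 184.9] [ 0.613  -0.1864  0.0528]
top block_centre 0.91 [156.2 190.6] [0.5815 0.3853 0.0457]
top block_centre 0.81 [270.7 183.6] [0.6122 0.0258 0.0481]
top block_centre 0.79 [216.1 178.8] [0.6194 0.192  0.1048]
top block_lug 0.94 [215.9 186.7] [0.5961 0.1928 0.0962]
top block_lug 0.75 [147.9 177.2] [0.6234 0.4146 0.0398]
top block_lug 0.7 [269.9 197.7] [0.568  0.0269 0.0364]
top lever_place 0.63 [336.7 204.1] [ 0.5525 -0.1714  0.1013]
top lever_place 0.5 [212.4 190.7] [0.584  0.2037 0.0898]
top drain_rack 0.34 [217.1 190.1] [0.5862 0.1896 0.0889]
top beaker 0.75 [248.9 229.6] [0.4636 0.0914 0.0038]
top beaker 0.2 [217.3 174.7] [0.6226 0.1764 0.2291]
```

View pics/side0.png

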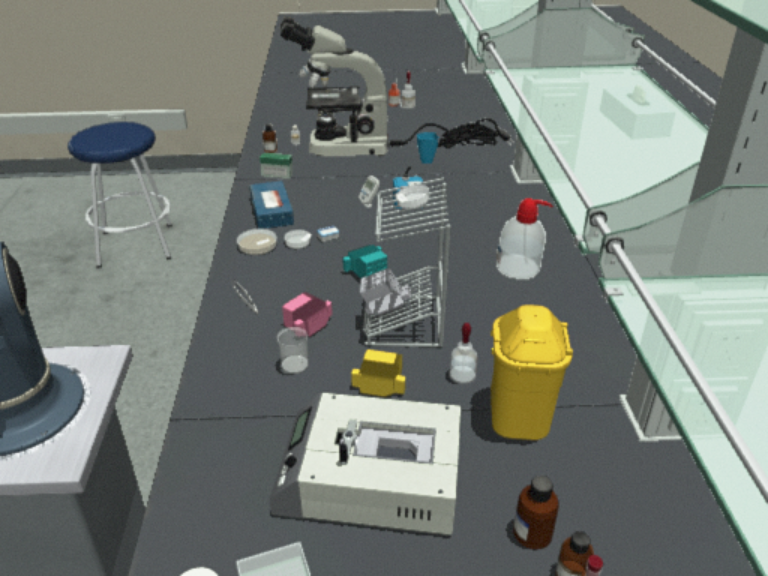

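View pics/top0.png

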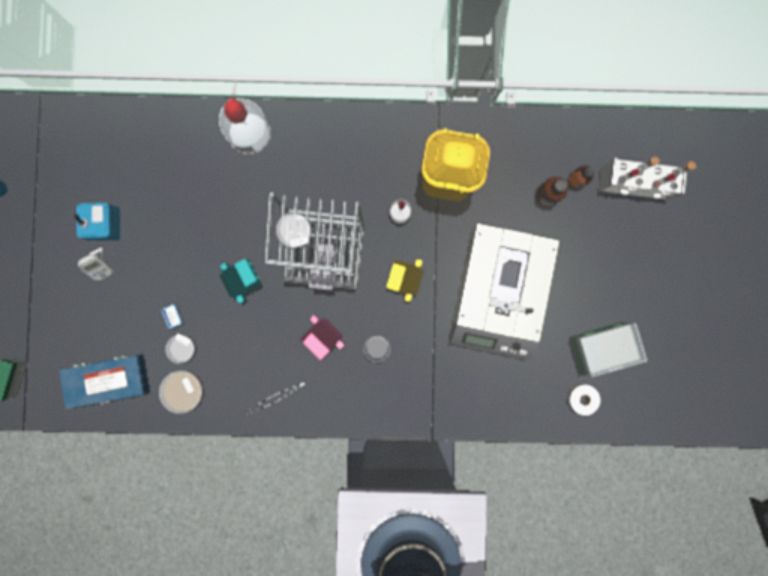

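The side view (768-wide) shows the shaker at about (380,460), with its panel to the left and the lever at (345,440). The rack is at (405,270) with the grey block at (385,292). The beaker is at (293,350) and the dropper at (463,355). The top view agrees: pocket (508,282), block (322,270), and the lever handle pointing right (-y).

```bash
cat > b.py <<'E'
from h import *
np.set_printoptions(precision=4,suppress=True)
for c in ("top","side"):
    f=np.load(c+".npz"); p,d=f["p"],f["d"]; W=cloud(c,d)
    eyes.read_camera(c)
    m=finder.trace(c,"shaker")
    for x in m[:2]:
        px=x["pixels"]; P=W[px]
        k=(abs(P[:,2]-.085)<.008)
        if k.sum()<300: continue
        # deck outline by ray/plane
        uv=np.argwhere(px)[k][:,::-1]; Q=np.array([ray_z(c,u,.085)[:2] for u in uv])
        r=cv2.minAreaRect((Q*1000).astype(np.float32)); print(c,"deck",x["score"],k.sum(),np.median(P[k,2]),r, (cv2.boxPoints(r)/1000).tolist())
        img=p.copy(); img[px]=img[px]//2+np.array([0,0,120],np.uint8)
    B=[y for y in finder.trace(c,"block_centre") if np.hypot(*(px2w(c,y["location"],np.median(d[y["pixels"]]))[:2]-[.605,.19]))<.06]
    for y in B[:2]:
        px=y["pixels"]; P=W[px]; print(c,"block",y["score"],y["location"],px.sum(),np.median(P,0)); img[px]=img[px]//2+np.array([0,120,0],np.uint8)
        np.save("blk_"+c,P)
    for n in ["beaker","dropper"]:
        for y in finder.trace(c,n)[:1]:
            P=W[y["pixels"]]; print(c,n,y["score"],y["location"],np.median(P,0),ray_z(c,y["location"],.04))
    ru=[y for y in finder.trace(c,"drain_rack")][:1]
    for y in ru:
        P=W[y["pixels"]]; P=P[P[:,2]>.2]; print(c,"rack",y["score"],P.shape, cv2.minAreaRect((P[:,:2]*1000).astype(np.float32)))
        np.save("rack_"+c,W[y["pixels"]])
    a,b=((170,300),(100,400)); crop=img[120:380,150:400] if c=="side" else img[110:260,150:400]
    cv2.imwrite(f"pics/{c}1.png",cv2.resize(crop,None,fx=2.3 if c=="side" else 3.2,fy=2.3 if c=="side" else 3.2,interpolation=cv2.INTER_CUBIC))
E
python3 b.py
```

```text
Traceback (most recent call last):
  File "b.py", line 12, in <module>
    uv=np.argwhere(px)[k][:,::-1]; Q=np.array([ray_z(c,u,.085)[:2] for u in uv])
                                               ~~~~~^^^^^^^^^^
  File "h.py", line 8, in ray_z
    K,o,R=cal(c); r=R@(np.linalg.inv(K)@[uv[0],uv[1],1.]); return o+r*(z-o[2])/r[2]
          ~~~^^^
  File "h.py", line 4, in cal
    k=eyes.get_calibration(c); return np.array(k["mtx"]),np.array(k["origin"]),np.array(k["attitude"])
ValueError: time passes only in moves, steps and waits
```

```bash
sed -i 's/^def cal(c):/import functools\n@functools.lru_cache(None)\ndef cal(c):/' h.py; python3 b.py
```

```text
top deck 0.64 3134 0.08506243352353837 ((592.6463623046875, -175.76193237304688), (170.61997985839844, 232.20733642578125), 79.4132080078125) [[0.46284550428390503, -0.23828864097595215], [0.6911001205444336, -0.2809508740901947], [0.7224472761154175, -0.1132352277636528], [0.49419263005256653, -0.07057299464941025]]
top block 0.68 [216.5, 174.9] 380 [0.6173 0.1958 0.0964]
top beaker 0.68 [248.6, 232.8] [0.4562 0.0867 0.0052] [0.4559 0.0915 0.04  ]
top dropper 0.53 [264.8, 139.0] [0.7467 0.0437 0.0525] [0.7541 0.0475 0.04  ]
top rack 0.7 (1047, 3) ((643.0342407226562, 174.66592407226562), (217.3157501220703, 177.49778747558594), 85.27019500732422)
side deck 0.8 5479 0.08711120962781482 ((591.5179443359375, -180.84690856933594), (179.60845947265625, 232.55917358398438), 79.41268920898438) [[0.4607178270816803, -0.24775783717632294], [0.6893179416656494, -0.29048678278923035], [0.7223180532455444, -0.11393597722053528], [0.4937179684638977, -0.07120703160762787]]
side block 0.88 [252.9, 194.4] 683 [0.623  0.1778 0.0863]
side beaker 0.92 [195.8, 233.3] [0.4609 0.0683 0.048 ] [0.4624 0.0809 0.04  ]
side dropper 0.94 [309.9, 245.1] [0.7507 0.0284 0.0503] [0.7528 0.0195 0.04  ]
side rack 0.59 (627, 3) ((632.467041015625, -295.0997314453125), (1156.8411865234375, 122.22340393066406), 85.12652587890625)
```

View pics/side1.png

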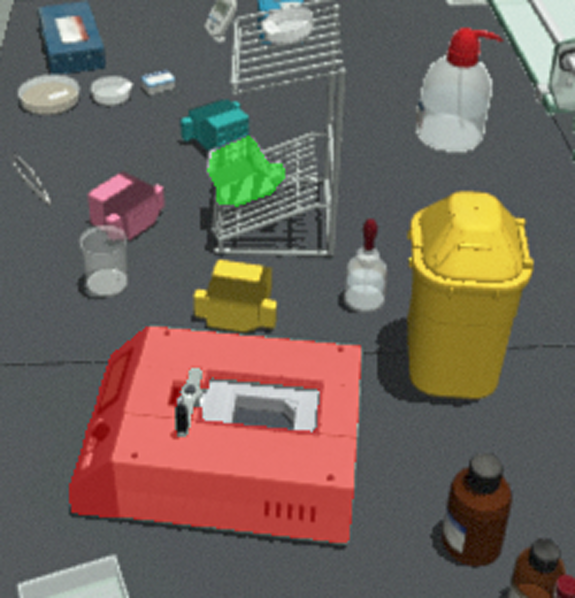

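View pics/top1.png

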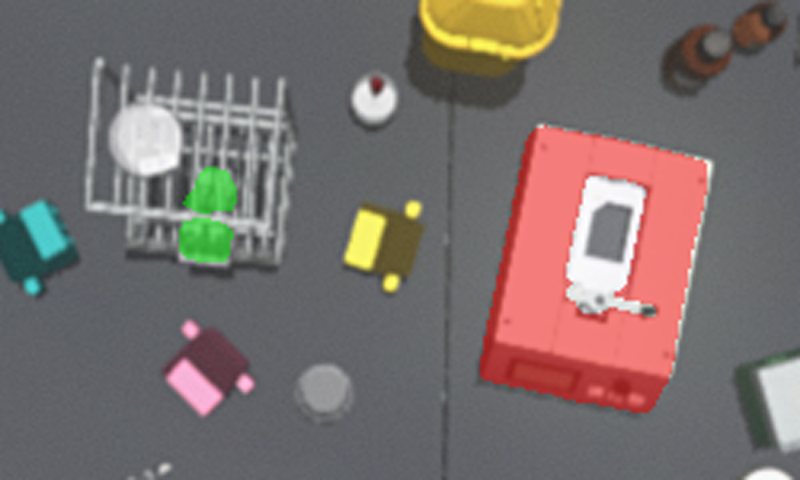

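The mask overlay shows only the grey block under the rack. The recess's cut corner is at (+x,+y) as stated, and the handle points to -y. Next I fit the block and shaker poses offline.

```bash
cat > c.py <<'E'
from h import *
from scipy.optimize import least_squares
from scipy.spatial.transform import Rotation as Ro
np.set_printoptions(precision=4,suppress=True)
def box(p,c,h):
    q=abs(p-c)-h; return np.linalg.norm(np.maximum(q,0),axis=1)+np.minimum(q.max(1),0)
def sdf(p):
    b=np.maximum(box(p,[0,0,.005],[.031,.023,.028]),(p[:,0]+p[:,1]-.044)/2**.5)
    return np.minimum.reduce([b,box(p,[0,0,-.017],[.045,.015,.006]),box(p,[0,0,-.028],[.027,.018,.005])])
def pose(q,lean): return Ro.from_euler("zy",[q[3],-lean],degrees=True)
C=[np.load(f"blk_{c}.npy") for c in("top","side")]
for name,P in [("top",C[0]),("side",C[1]),("both",np.vstack(C))]:
    for free in (0,1):
        def f(q): return sdf(pose(q,q[4]*free+27).inv().apply(P-q[:3]))*1000
        best=min((least_squares(f,[*s,-4.,0.],loss="soft_l1",f_scale=2.,x_scale=[.01,.01,.01,5,5]) for s in ([.605,.19,.085],[.615,.18,.075],[.6,.185,.095])),key=lambda r:r.cost)
        print(name,free,best.x,best.cost/len(P),np.median(abs(f(best.x))))
# rack: upper shelf edges
for c in("top",):
    R=np.load(f"rack_{c}.npy"); k=(R[:,2]>.215)&(R[:,2]<.27); Q=R[k]; Q=Q[(Q[:,0]<.8)&(Q[:,0]>.5)]; r=cv2.minAreaRect((Q[:,:2]*1000).astype(np.float32)); print("rack upper",r)
E
python3 c.py
cat > d.py <<'E'
from h import *
from scipy.optimize import least_squares
np.set_printoptions(precision=4,suppress=True)
th0=np.deg2rad(-10.6)
# warp each camera to deck-plane patches in shaker-guess frame, 0.5 mm/px, at z=.085 and z=.073
c0=np.array([.612,-.176])
X=np.arange(-.15,.15,.0005);Y=np.arange(-.1,.1,.0005)
out=[]
for c in("top","side"):
    p=np.load(c+".npz")["p"]; K,o,R=cal(c)
    for z in(.085,.073):
        gx,gy=np.meshgrid(X,Y[::-1]); w=np.stack([c0[0]+np.cos(th0)*gx-np.sin(th0)*gy,c0[1]+np.sin(th0)*gx+np.cos(th0)*gy,0*gx+z],-1)
        q=(w-o)@R@K.T; uv=(q[...,:2]/q[...,2:]).astype(np.float32)
        im=cv2.remap(p,uv[...,0],uv[...,1],cv2.INTER_CUBIC)
        for t in range(-100,101,20): cv2.line(im,(300+t*2-20*0,392),(300+t*2,399),(0,0,255),1)
        out.append(im)
im=np.vstack([np.hstack(out[:2]),np.hstack(out[2:])])[:, :]
cv2.imwrite("pics/warp.png",cv2.resize(im,(800,533)))
np.savez("warp",*out)
E
python3 d.py
```

```text
top 0 [0.6215 0.1991 0.1217 0.1741 0.    ] 31.873067562245648 6.246722770338753
top 1 [  0.6263   0.1983   0.1165  -5.5977 -49.7777] 31.50448079994608 5.433546957758166
side 0 [ 0.6254  0.1979  0.0746 -4.4227  0.    ] 1.8849422918650893 1.1445775683969692
side 1 [ 0.6255  0.1979  0.0745 -4.359   1.1386] 1.8676323555589707 1.1057388193118356
both 0 [ 0.6256  0.1978  0.0743 -4.447   0.    ] 13.208808844859146 1.3776863204547387
both 1 [ 0.6257  0.1978  0.0743 -4.4974  1.1143] 13.18817618369489 1.3867872294570611
rack upper ((673.5831298828125, 202.79067993164062), (156.21981811523438, 121.2461929321289), 85.27019500732422)
```

View pics/warp.png

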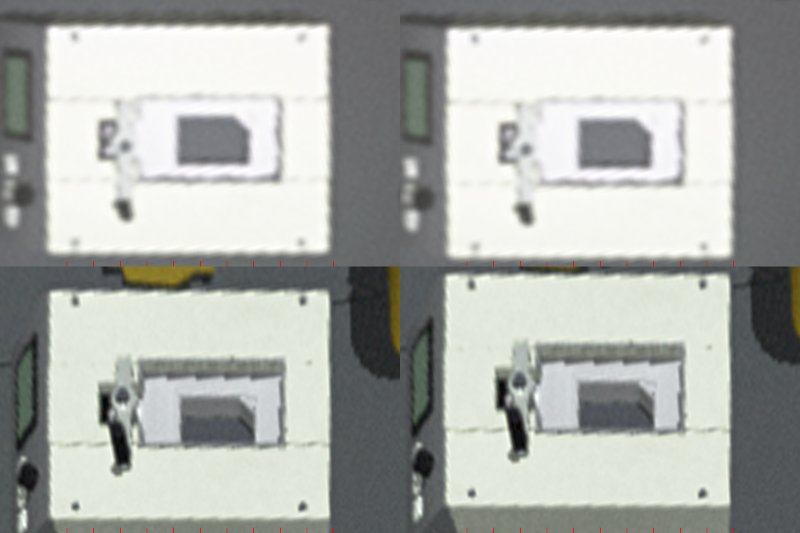

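The warped top view (panels 400x267, 0.75 mm/px, guess origin at (200,133)) shows the pocket centred near (208,138). The recess is near (215,143), so the plate is parked about +4,-3 mm off the pocket. The lever is open, with its pivot at (125,147). Now computing the moves.

```bash
cat > mv.py <<'E'
from h import *
from scipy.spatial.transform import Rotation as Ro
np.set_printoptions(precision=4,suppress=True)
def tool(yaw,lean=0):  # tool matrix for block yaw/lean (deg)
    B=Ro.from_euler("zy",[yaw,-lean],degrees=True).as_matrix(); return B@np.diag([1,-1,-1])
def delta(p0,R0,p,R):
    d=R0.T@(np.array(p)-p0)/.25; r=Ro.from_matrix(R0.T@R).as_rotvec(degrees=True)/360
    return np.round(np.r_[d,r],4)
def show(*w):
    s=manip.state(); p0=np.array(s["tcp_pos"]); R0=np.array(s["eef_rot"])
    print("t",s["clock"],"tcp",p0,"F",np.round(s["contact_force"],1),"w",s["width"],"g",s["grip_force"])
    for p,R in w: print(delta(p0,R0,p,R).tolist())
E
python3 - <<'E'
from mv import *
exec(open("c.py").read().split("C=[")[0].split("from h import *")[1])
P=np.load("blk_top.npy"); P=P[(P[:,2]<.15)]
f=lambda q: sdf(pose(q,27).inv().apply(P-q[:3]))*1000
for s in ([.6255,.198,.0744,-4.4],[.62,.195,.07,-4.4]):
    b=least_squares(f,s,loss="soft_l1",f_scale=2.,x_scale=[.01,.01,.01,5]); print("topfit",b.x,np.median(abs(f(b.x))),len(P))
c=np.array([.6255,.198,.0744]); R=tool(-4.5,27); bz=-R[:,2]
show(([.5,-.25,.36],tool(0,0)),(c+bz*.122,R),(c+bz*.002,R))
R1=tool(0,0); print(delta(np.array([.5,-.25,.36]),R1,c+bz*.122,R), c+bz*.122)
# edges in warps
w=np.load("warp.npz")
for i in range(4):
    g=cv2.cvtColor(w[f"arr_{i}"],cv2.COLOR_BGR2GRAY).astype(float)
    # rows index 0..399 (y=.0995..-.1), cols x=-.15..
    y0=208 if i<2 else 205
    px=g[y0-15:y0+15].mean(0); py=g[:,320:345].mean(1); qy=g[:,382:400].mean(1)
    e=lambda a:[(int(k),round(float(np.diff(a)[k]),1)) for k in range(len(a)-1) if abs(np.diff(a)[k])>4 and abs(np.diff(a)[k])==abs(np.diff(a)[max(0,k-4):k+5]).max()]
    print(i,"x mm",[(k/2+.25-150,v) for k,v in e(px) if 200<k<480]); print("  y mm rec",[(99.5-k/2-.25,v) for k,v in e(py)]); print("  y mm poc",[(99.5-k/2-.25,v) for k,v in e(qy)])
E
```

```text
topfit [ 0.6258  0.1982  0.0729 -5.1516] 1.41850914737567 338
topfit [ 0.6258  0.1982  0.0729 -5.0736] 1.4359307439112297 338
t 1.95 tcp [ 0.2327 -0.6337  0.2226] F [ 0.1  0.7 -0.8] w 0.08719753494147992 g 0.0
[1.5327, -1.0721, -0.5498, 0.0, -0.0, 0.056]
[2.4135, -2.6577, 0.1578, -0.0103, 0.0749, 0.0672]
[2.618, -2.5827, 0.5855, -0.0103, 0.0749, 0.0672]
[ 0.2805 -1.792   0.7076  0.0029  0.075   0.0123] [0.5701 0.198  0.1831]
0 x mm [(-17.25, -11.9), (36.75, 13.2), (57.25, -9.5), (61.75, 10.0)]
  y mm rec [(80.25, 16.4), (13.25, -12.5), (-23.75, 15.2), (-31.75, -10.0), (-37.75, 10.2), (-89.75, -13.0)]
  y mm poc [(81.25, 16.6), (-32.25, -9.7), (-38.25, 9.6), (-89.75, -13.1)]
1 x mm [(-16.25, -11.9), (38.25, 11.0), (58.25, -9.9), (63.25, 9.9)]
  y mm rec [(79.25, 16.0), (78.75, 16.0), (10.75, -12.6), (-26.25, 14.8), (-34.75, -9.7), (-40.75, 9.9), (-92.75, -12.4)]
  y mm poc [(79.25, 17.1), (-34.75, -9.2), (-40.75, 9.1), (-93.25, -13.2)]
2 x mm [(-46.75, 6.7), (-42.25, 4.7), (-14.75, -12.9), (36.25, 5.0), (42.25, 5.0), (59.25, -17.5), (63.75, 18.6)]
  y mm rec [(81.25, 17.6), (30.25, -11.2), (20.25, -5.0), (16.25, 13.7), (1.75, -11.4), (-36.25, 15.2), (-89.25, -12.2)]
  y mm poc [(80.75, 14.8), (30.75, -12.0), (20.75, -4.5), (15.25, 16.2), (-33.25, -9.3), (-37.25, 15.1), (-89.25, -13.0)]
3 x mm [(-48.75, 16.6), (-16.25, -19.4), (35.75, 4.1), (40.75, 15.5), (58.25, -21.5), (63.75, 16.2)]
  y mm rec [(93.75, 17.1), (41.75, -10.7), (31.75, -5.2), (27.25, 13.8), (13.25, -11.3), (-25.75, 14.6), (-79.25, -12.2)]
  y mm poc [(93.75, 14.5), (42.25, -12.0), (32.75, -4.2), (26.25, 16.1), (-22.25, -9.9), (-26.75, 15.3), (-79.25, -12.5)]
```

send_rows(
  deltas=[
    [0.1,-0.07,-0.1,0,0,0.005,100],
    [0.25,-0.17,-0.25,0,0,0.01,100],
    [0.4,-0.27,-0.4,0,0,0.02,100],
    [0.55,-0.38,-0.5,0,0,0.03,100],
    [0.7,-0.49,-0.55,0,0,0.04,100],
    [0.85,-0.6,-0.55,0,0,0.05,100],
    [1.0,-0.75,-0.55,0,0,0.056,100],
    [1.0,-0.95,-0.55,0,0,0.056,100],
  ],
)

```text
clock: 2.95
tcp_pos: [0.3879, -0.3217, 0.3597]
eef_rot: [[1.0, 0.005, 0.001], [0.005, -1.0, 0.001], [0.001, -0.001, -1.0]]
contact_force: [-0.9, -0.1, -0.1]
width: 0.087
grip_force: 0.0
```

```bash
cat > g.py <<'E'
from mv import *
c=np.array([.6257,.198,.0738]); R=tool(-4.7,27); bz=-R[:,2]
show(([.5,.05,.33],tool(0,10)),(c+bz*.122,R),(c+bz*.002,R))
E
python3 g.py
```

```text
t 2.95 tcp [ 0.3879 -0.3217  0.3597] F [-0.9 -0.1 -0.1] w 0.08704550021830834 g 0.0
[0.4553, -1.4846, 0.1208, -0.0002, 0.0276, 0.0007]
[0.7387, -2.0747, 0.7116, 0.0028, 0.0748, 0.0135]
[0.9562, -2.0733, 1.1395, 0.0028, 0.0748, 0.0135]
```

send_rows(
  deltas=[
    [0.1,-0.12,0,0,0,0,100],
    [0.2,-0.25,0,0,0,0,100],
    [0.28,-0.4,0,0,0,0,100],
    [0.35,-0.55,0,0,0.01,0,100],
    [0.4,-0.7,0,0,0.02,0,100],
    [0.44,-0.85,0,0,0.035,0,100],
    [0.45,-1.0,0,0,0.05,0,100],
    [0.45,-1.0,0,0,0.065,0.01,100],
  ],
)

```text
clock: 3.95
tcp_pos: [0.4982, -0.0711, 0.3606]
eef_rot: [[0.914, -0.057, 0.401], [-0.057, -0.998, -0.011], [0.401, -0.013, -0.916]]
contact_force: [-0.7, -1.2, -0.3]
width: 0.0867
grip_force: 0.0
```

```bash
python3 g.py
```

```text
t 3.95 tcp [ 0.4982 -0.0711  0.3606] F [-0.7 -1.2 -0.3] w 0.08665650693234786 g 0.0
[-0.0705, -0.4826, 0.1097, 0.0007, -0.0379, -0.0093]
[-0.0836, -1.0821, 0.7563, 0.0024, 0.0092, 0.004]
[-0.0556, -1.089, 1.2354, 0.0024, 0.0092, 0.004]
```

send_rows(
  deltas=[
    [-0.01,-0.12,0.0,0,0.002,0.001,100],
    [-0.03,-0.25,0.05,0,0.004,0.002,100],
    [-0.05,-0.4,0.1,0.001,0.006,0.003,100],
    [-0.06,-0.55,0.2,0.002,0.009,0.004,100],
    [-0.07,-0.7,0.3,0.0024,0.0092,0.004,100],
    [-0.08,-0.85,0.4,0.0024,0.0092,0.004,100],
    [-0.08,-1.0,0.5,0.0024,0.0092,0.004,100],
    [-0.08,-1.0,0.5,0.0024,0.0092,0.004,100],
  ],
)

```text
clock: 4.95
tcp_pos: [0.5437, 0.1778, 0.2387]
eef_rot: [[0.892, -0.072, 0.447], [-0.081, -0.997, 0.002], [0.445, -0.038, -0.895]]
contact_force: [-1.3, -0.2, 0.7]
width: 0.0868
grip_force: 0.0
```

```bash
python3 g.py
```

```text
t 4.95 tcp [0.5437 0.1778 0.2387] F [-1.3 -0.2  0.7] w 0.08677894483495191 g 0.0
[0.0483, 0.5083, -0.4057, -0.0022, -0.0459, -0.0128]
[-0.0116, -0.0795, 0.2489, -0.0002, 0.0013, 0.0001]
[-0.0077, -0.0788, 0.7289, -0.0002, 0.0013, 0.0001]
```

Align, then descend along the block's axis.

send_rows(
  deltas=[
    [-0.01,-0.04,0.1,0,0.0013,0,100],
    [-0.01,-0.079,0.2,0,0.0013,0,100],
    [-0.01,-0.079,0.3,0,0.0013,0,100],
    [-0.009,-0.079,0.4,0,0.0013,0,100],
    [-0.008,-0.079,0.5,0,0.0013,0,100],
    [-0.008,-0.079,0.6,0,0.0013,0,100],
    [-0.008,-0.079,0.68,0,0.0013,0,100],
    [-0.008,-0.079,0.729,0,0.0013,0,100],
  ],
)

```text
clock: 5.95
tcp_pos: [0.627, 0.193, 0.0777]
eef_rot: [[0.886, -0.079, 0.458], [-0.087, -0.996, -0.004], [0.456, -0.037, -0.889]]
contact_force: [0.3, 0.2, 0.3]
width: 0.0868
grip_force: 0.0
```

```bash
python3 g.py
```

```text
t 5.95 tcp [0.627  0.193  0.0777] F [0.3 0.2 0.3] w 0.08680086643315074 g 0.0
[0.0606, 0.573, -1.1278, -0.0015, -0.0479, -0.0138]
[-0.011, -0.0173, -0.4766, 0.0005, -0.0007, -0.0008]
[-0.0133, -0.0188, 0.0034, 0.0005, -0.0007, -0.0008]
```

send_rows(
  deltas=[
    [-0.008,-0.01,0,0,0,0,100],
    [-0.008,-0.01,0,0,0,0,0],
    [-0.008,-0.01,0,0,0,0,0],
    [-0.008,-0.01,0,0,0,0,0],
    [-0.008,-0.01,0,0,0,0,0],
    [-0.008,-0.01,0,0,0,0,0],
    [-0.008,-0.01,0,0,0,0,0],
    [-0.008,-0.01,0,0,0,0,0],
  ],
)

```text
clock: 6.95
tcp_pos: [0.6248, 0.1967, 0.077]
eef_rot: [[0.886, -0.077, 0.458], [-0.086, -0.996, -0.003], [0.456, -0.037, -0.889]]
contact_force: [-1.0, -0.4, 2.4]
width: 0.046
grip_force: 29.7
```

```bash
python3 g.py
```

```text
t 6.95 tcp [0.6248 0.1967 0.077 ] F [-1.  -0.4  2.4] w 0.04598693528558465 g 29.727631006389856
[0.0696, 0.5861, -1.1268, -0.0016, -0.0478, -0.0136]
[-0.0011, -0.0037, -0.4751, 0.0004, -0.0007, -0.0006]
[-0.0031, -0.0048, 0.0049, 0.0004, -0.0007, -0.0006]
```

send_rows(
  deltas=[
    [0,0,-0.03,0,0,0,0],
    [0,0,-0.08,0,0,0,0],
    [0,0,-0.16,0,0,0,0],
    [0,0,-0.26,0,0,0,0],
    [0,0,-0.36,0,0,0,0],
    [0,0,-0.46,0,0,0,0],
    [0,0,-0.55,0,0,0,0],
    [0,0,-0.6,0,0,0,0],
  ],
)

```text
clock: 7.95
tcp_pos: [0.5552, 0.197, 0.2113]
eef_rot: [[0.886, -0.077, 0.458], [-0.086, -0.996, -0.002], [0.456, -0.038, -0.889]]
contact_force: [0.2, -0.8, -3.0]
width: 0.0459
grip_force: 29.7
```

```bash
cat > p.py <<'E'
from mv import *
import sys
seat=np.array([.6221,-.1850]); R=tool(-10.6)
show(([.53,.0,.27],tool(-7,10)),(np.r_[seat,.20],R),(np.r_[seat,.15],R))
E
python3 p.py
```

```text
t 7.95 tcp [0.5552 0.197  0.2113] F [ 0.2 -0.8 -3. ] w 0.04590251720890248 g 29.662399794906378
[0.0855, 0.7841, -0.2532, -0.0047, -0.0477, 0.0057]
[0.3477, 1.5034, 0.1659, -0.0099, -0.075, 0.0154]
[0.2564, 1.5109, 0.3437, -0.0099, -0.075, 0.0154]
```

send_rows(
  deltas=[
    [0,0.1,-0.08,0,-0.005,0,0],
    [0.02,0.22,-0.15,-0.001,-0.015,0.002,0],
    [0.05,0.35,-0.15,-0.003,-0.025,0.004,0],
    [0.1,0.48,-0.1,-0.005,-0.035,0.007,0],
    [0.15,0.61,-0.05,-0.006,-0.045,0.009,0],
    [0.2,0.74,0.0,-0.008,-0.055,0.012,0],
    [0.24,0.87,0.03,-0.0099,-0.065,0.0154,0],
    [0.26,1.0,0.05,-0.0099,-0.075,0.0154,0],
  ],
)

```text
clock: 8.95
tcp_pos: [0.6003, -0.0583, 0.2189]
eef_rot: [[0.983, -0.184, -0.002], [-0.184, -0.983, -0.0], [-0.002, 0.001, -1.0]]
contact_force: [0.3, -0.1, -2.9]
width: 0.0459
grip_force: 29.7
```

```bash
python3 p.py
```

```text
t 8.95 tcp [ 0.6003 -0.0583  0.2189] F [ 0.3 -0.1 -2.9] w 0.045936481229733886 g 29.664099365472794
[-0.3196, -0.1775, -0.2036, 0.0043, 0.0278, -0.0099]
[0.179, 0.4821, 0.0756, 0.0001, 0.0004, 0.0001]
[0.1795, 0.482, 0.2756, 0.0001, 0.0004, 0.0001]
```

send_rows(
  deltas=[
    [0.03,0.08,0.02,0,0.0002,0,0],
    [0.07,0.17,0.05,0,0.0004,0,0],
    [0.1,0.27,0.08,0,0.0004,0,0],
    [0.14,0.37,0.12,0,0.0004,0,0],
    [0.17,0.45,0.16,0,0.0004,0,0],
    [0.18,0.482,0.2,0,0.0004,0,0],
    [0.18,0.482,0.2,0,0.0004,0,0],
    [0.18,0.482,0.2,0,0.0004,0,0],
  ],
)

```text
clock: 9.95
tcp_pos: [0.6225, -0.1828, 0.1697]
eef_rot: [[0.983, -0.182, 0.003], [-0.182, -0.983, -0.0], [0.003, -0.0, -1.0]]
contact_force: [0.5, 0.5, -2.0]
width: 0.0458
grip_force: 29.7
```

```bash
python3 p.py; cat > v.py <<'E'
from mv import *
exec(open("c.py").read().split("C=[")[0].split("from h import *")[1])
s=manip.state(); tp=np.array(s["tcp_pos"]); tr=np.array(s["eef_rot"])
O={}
for c in("top","side"):
    p,d=eyes.read_camera(c); O[c]=(p,d,finder.trace(c,"block_centre"))
    cv2.imwrite(f"pics/{c}_v.png",p)
for c in O:
    p,d,T=O[c]; W=cloud(c,d)
    for y in T:
        P=W[y["pixels"]]; k=np.linalg.norm(P-tp,axis=1)<.07
        if k.sum()<40: continue
        P=P[k]
        f=lambda q: sdf(pose(q,q[4]).inv().apply(P-q[:3]))*1000
        b=least_squares(lambda q:np.r_[f(q),q[4]*5],[*tp,-10.6,0],loss="soft_l1",f_scale=2.,x_scale=[.01,.01,.01,5,5])
        print(c,y["score"],len(P),b.x,"minus tcp",b.x[:3]-tp,np.median(abs(f(b.x)))); break
E
python3 v.py
```

```text
t 9.95 tcp [ 0.6225 -0.1828  0.1697] F [ 0.5  0.5 -2. ] w 0.04577744958019139 g 29.66250065714121
[-0.496, -0.6515, -0.4021, 0.0042, 0.027, -0.0097]
[0.0004, 0.009, -0.1211, -0.0001, -0.0004, 0.0002]
[-0.0001, 0.0091, 0.0789, -0.0001, -0.0004, 0.0002]
top 0.52 82 [  0.6205  -0.1833   0.1659 -10.0548  -0.0453] minus tcp [-0.002  -0.0006 -0.0038] 1.074752451319279
side 0.63 445 [ 0.6215 -0.1824  0.1686 -9.8724 -0.1925] minus tcp [-0.001   0.0004 -0.0011] 0.7845864439846792
```

send_rows(
  deltas=[
    [0.006,0.0075,0.02,0,0,0,0],
    [0.006,0.0075,0.06,0,0,0,0],
    [0.006,0.0075,0.1,0,0,0,0],
    [0.006,0.0075,0.15,0,0,0,0],
    [0.006,0.0075,0.19,0,0,0,0],
    [0.006,0.0075,0.22,0,0,0,0],
    [0.006,0.0075,0.23,0,0,0,0],
    [0.006,0.0075,0.23,0,0,0,0],
  ],
)

```text
clock: 11.15
tcp_pos: [0.6235, -0.1865, 0.1121]
eef_rot: [[0.983, -0.184, 0.003], [-0.184, -0.983, -0.001], [0.003, 0.001, -1.0]]
contact_force: [-0.4, 0.5, -4.1]
width: 0.046
grip_force: 29.7
```

```bash
python3 p.py
```

```text
t 11.15 tcp [ 0.6235 -0.1865  0.1121] F [-0.4  0.5 -4.1] w 0.0460165779104831 g 29.662651531398296
[-0.5034, -0.6641, -0.6333, 0.0044, 0.027, -0.01]
[-0.0058, -0.0048, -0.3515, 0.0001, -0.0004, -0.0]
[-0.0063, -0.0049, -0.1515, 0.0001, -0.0004, -0.0]
```

send_rows(
  deltas=[
    [-0.001,-0.005,0.0,0,-0.0004,0,0],
    [-0.001,-0.005,0.005,0,-0.0004,0,0],
    [-0.001,-0.005,0.01,0,-0.0004,0,0],
    [-0.001,-0.005,0.015,0,-0.0004,0,0],
    [-0.001,-0.005,0.02,0,-0.0004,0,0],
    [-0.001,-0.005,0.025,0,-0.0004,0,0],
    [-0.001,-0.005,0.03,0,-0.0004,0,0],
    [-0.001,-0.005,0.03,0,-0.0004,0,0],
  ],
)

```text
clock: 12.15
tcp_pos: [0.6235, -0.1852, 0.1044]
eef_rot: [[0.983, -0.184, -0.0], [-0.184, -0.983, -0.001], [0.0, 0.001, -1.0]]
contact_force: [0.1, -0.9, -3.5]
width: 0.0459
grip_force: 29.7
```

```bash
python3 p.py
```

```text
t 12.15 tcp [ 0.6235 -0.1852  0.1044] F [ 0.1 -0.9 -3.5] w 0.045875467968110435 g 29.667240846902132
[-0.5038, -0.6589, -0.6626, 0.0043, 0.0274, -0.01]
[-0.0055, 0.0004, -0.3822, 0.0001, -0.0, -0.0]
[-0.0055, 0.0003, -0.1822, 0.0001, -0.0, -0.0]
```

send_rows(
  deltas=[
    [0,0,0.005,0,0,0,0],
    [0,0,0.01,0,0,0,0],
    [0,0,0.015,0,0,0,0],
    [0,0,0.02,0,0,0,0],
    [0,0,0.025,0,0,0,0],
    [0,0,0.028,0,0,0,0],
    [0,0,0.03,0,0,0,0],
    [0,0,0.03,0,0,0,0],
  ],
)

```text
clock: 13.15
tcp_pos: [0.6237, -0.1856, 0.1001]
eef_rot: [[0.983, -0.184, 0.001], [-0.184, -0.983, -0.0], [0.001, 0.0, -1.0]]
contact_force: [-5.0, 1.2, 12.6]
width: 0.0458
grip_force: 29.7
```

```bash
python3 p.py; python3 v.py
```

```text
t 13.15 tcp [ 0.6237 -0.1856  0.1001] F [-5.   1.2 12.6] w 0.04576812413586134 g 29.659622926265
[-0.5044, -0.6605, -0.6804, 0.0043, 0.0272, -0.01]
[-0.0063, -0.0011, -0.3997, 0.0, -0.0002, -0.0001]
[-0.0065, -0.0011, -0.1997, 0.0, -0.0002, -0.0001]
top 0.53 76 [ 0.6227 -0.1836  0.0974 -7.7708  0.0275] minus tcp [-0.001   0.002  -0.0027] 0.9939599565506443
side 0.69 287 [ 0.6214 -0.1845  0.0989 -9.9962  0.031 ] minus tcp [-0.0023  0.0011 -0.0012] 0.7437745070481023
```

send_rows(
  deltas=[
    [0,0,-0.004,0,0,0,0],
    [0,0,-0.004,0,0,0,100],
    [0,0,-0.004,0,0,0,100],
    [0,0,-0.004,0,0,0,100],
    [0,0,-0.004,0,0,0,100],
    [0,0,-0.1,0,0,0,100],
    [0,0,-0.2,0,0,0,100],
    [0,0,-0.3,0,0,0,100],
  ],
)

```text
clock: 14.35
tcp_pos: [0.6233, -0.1851, 0.1726]
eef_rot: [[0.983, -0.184, -0.0], [-0.184, -0.983, -0.001], [-0.0, 0.001, -1.0]]
contact_force: [-0.2, 1.0, -0.4]
width: 0.0867
grip_force: 0.0
```

```bash
python3 p.py
```

```text
t 14.35 tcp [ 0.6233 -0.1851  0.1726] F [-0.2  1.  -0.4] w 0.0867492532181184 g 0.0
[-0.5035, -0.6588, -0.3897, 0.0043, 0.0275, -0.01]
[-0.005, 0.0005, -0.1095, 0.0001, 0.0, -0.0]
[-0.005, 0.0004, 0.0905, 0.0001, 0.0, -0.0]
```

```bash
cat > l.py <<'E'
from mv import *
seat=np.array([.622,-.185]); th=np.deg2rad(-10.6); S=np.array([[np.cos(th),-np.sin(th)],[np.sin(th),np.cos(th)]])
R=tool(-55.6)
def W(xy,z): return np.r_[seat+S@np.array(xy)/1000,z]
def arc(a,n=15.5,adv=0): # tcp (mm, shaker rel seat) pushing with pin at angle a
    return np.array([-68-45*np.sin(a),-45*np.cos(a)])+(n-adv)*np.array([1,-1])/2**.5
if __name__=="__main__":
    print(manip.state()["qpos"])
    show((W([-48,-65],.17),R),(W([-48,-65],.1),R),*[(W(arc(a),.1),R) for a in np.arange(0,1.6,.2)],(W(arc(1.571),.1),R),(W(arc(1.571,adv=3),.1),R))
E
python3 l.py; python3 v.py
```

```text
[  2.7431  27.2733  14.0999  95.2579  -7.4907  58.4098 -81.3421]
t 14.35 tcp [ 0.6233 -0.1851  0.1726] F [-0.2  1.  -0.4] w 0.0867492532181184 g 0.0
[-0.1973, 0.2606, 0.0107, 0.0001, 0.0, 0.125]
[-0.1972, 0.2604, 0.2907, 0.0001, 0.0, 0.125]
[-0.2334, 0.2243, 0.2907, 0.0001, 0.0, 0.125]
[-0.2692, 0.2207, 0.2907, 0.0001, 0.0, 0.125]
[-0.3035, 0.2101, 0.2907, 0.0001, 0.0, 0.125]
[-0.3351, 0.1928, 0.2907, 0.0001, 0.0, 0.125]
[-0.3625, 0.1697, 0.2907, 0.0001, 0.0, 0.125]
[-0.3849, 0.1415, 0.2907, 0.0001, 0.0, 0.125]
[-0.4012, 0.1095, 0.2907, 0.0001, 0.0, 0.125]
[-0.4108, 0.0749, 0.2907, 0.0001, 0.0, 0.125]
[-0.4134, 0.0443, 0.2907, 0.0001, 0.0, 0.125]
[-0.4219, 0.0358, 0.2907, 0.0001, 0.0, 0.125]
top 0.66 47 [ 0.6256 -0.1834  0.1334 -8.0304  0.0643] minus tcp [ 0.0022  0.0017 -0.0392] 1.6730406607058725
side 0.61 602 [  0.6218  -0.1896   0.1527 -11.5612   1.0517] minus tcp [-0.0015 -0.0045 -0.02  ] 1.694750613560126
```

send_rows(
  deltas=[
    [0,0,-0.05,0,0,0.015,100],
    [-0.03,0.04,-0.05,0,0,0.04,0],
    [-0.07,0.1,-0.05,0,0,0.065,0],
    [-0.12,0.16,-0.04,0,0,0.09,0],
    [-0.17,0.22,-0.02,0,0,0.11,0],
    [-0.197,0.26,0,0,0,0.125,0],
    [-0.197,0.26,0.01,0,0,0.125,0],
    [-0.197,0.26,0.01,0,0,0.125,0],
  ],
)

```text
clock: 15.55
tcp_pos: [0.5632, -0.239, 0.1687]
eef_rot: [[0.567, -0.824, -0.001], [-0.824, -0.567, 0.0], [-0.001, 0.001, -1.0]]
contact_force: [-0.3, -1.1, 0.5]
width: 0.0248
grip_force: 0.0
```

```bash
sed -i 's/^s=manip.*/import sys; tp=np.array([.622,-.185,.1])/' v.py; python3 l.py|head -4; python3 v.py; python3 - <<'E'
import cv2,numpy as np
a=cv2.imread("pics/top_v.png")[120:255,270:400]; b=cv2.imread("pics/side_v.png")[210:345,170:330]
cv2.imwrite("pics/both1.png",np.hstack([cv2.resize(x,None,fx=2.7,fy=2.7,interpolation=cv2.INTER_CUBIC) for x in(a,b)]))
E
```

```text
[   0.2987   25.1245   25.2945  101.3419  -12.5598   56.4007 -114.9758]
t 15.55 tcp [ 0.5632 -0.239   0.1687] F [-0.3 -1.1  0.5] w 0.024765364238511278 g 0.0
[0.0027, 0.0033, -0.0053, 0.0002, 0.0002, 0.0003]
[0.0029, 0.0031, 0.2747, 0.0002, 0.0002, 0.0003]
top 0.57 432 [  0.6228  -0.1844   0.096  -12.8488  -0.0903] minus tcp [ 0.0008  0.0006 -0.004 ] 1.4059511400466493
side 0.94 1211 [  0.6219  -0.1848   0.0977 -10.2353   0.1294] minus tcp [-0.0001  0.0002 -0.0023] 0.9190332950921726
```

View pics/both1.png

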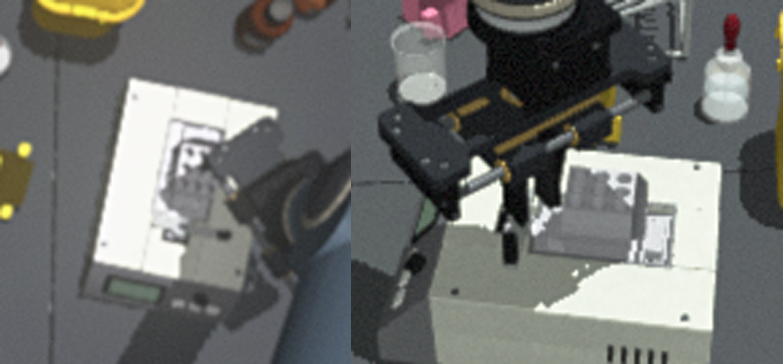

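The block is home: z is 0.096 from top and 0.0957 from side after bias correction. The right panel shows the lever still open, with its black pin at (510,240) left of the fingers. Next the tool descends beside the pin with fingers shut.

send_rows(
  deltas=[
    [0.003,0.003,0,0,0,0,0],
    [0.003,0.003,0,0,0,0,0],
    [0.003,0.003,0.05,0,0,0,0],
    [0.003,0.003,0.11,0,0,0,0],
    [0.003,0.003,0.17,0,0,0,0],
    [0.003,0.003,0.23,0,0,0,0],
    [0.003,0.003,0.27,0,0,0,0],
    [0.003,0.003,0.275,0,0,0,0],
  ],
)

```text
clock: 16.75
tcp_pos: [0.5624, -0.2409, 0.0998]
eef_rot: [[0.565, -0.825, -0.002], [-0.825, -0.565, -0.0], [-0.001, 0.001, -1.0]]
contact_force: [0.6, 0.2, 0.3]
width: 0.0004
grip_force: 0.0
```

```bash
python3 l.py; python3 - <<'E'
from l import *
for uv,z in (((228.5,289),.118),((229,306),.092)): print(S.T@(ray_z("side",uv,z)[:2]-seat)*1000)
E
```

```text
[   1.9628   29.7473   23.5636  104.5513  -15.2015   48.8982 -112.7676]
t 16.75 tcp [ 0.5624 -0.2409  0.0998] F [0.6 0.2 0.3] w 0.0003970238178309927 g 0.0
[-0.002, -0.0031, -0.2807, 0.0002, 0.0001, -0.0]
[-0.0017, -0.0035, -0.0007, 0.0002, 0.0001, -0.0]
[-0.0529, -0.0035, -0.0006, 0.0002, 0.0001, -0.0]
[-0.0807, 0.0193, -0.0006, 0.0002, 0.0001, -0.0]
[-0.1125, 0.0361, -0.0005, 0.0002, 0.0001, -0.0]
[-0.147, 0.0462, -0.0005, 0.0002, 0.0001, -0.0]
[-0.1828, 0.0493, -0.0004, 0.0002, 0.0001, -0.0]
[-0.2185, 0.0452, -0.0004, 0.0002, 0.0001, -0.0]
[-0.2526, 0.034, -0.0004, 0.0002, 0.0001, -0.0]
[-0.2839, 0.0164, -0.0004, 0.0002, 0.0001, -0.0]
[-0.3075, -0.0034, -0.0004, 0.0002, 0.0001, -0.0]
[-0.3195, -0.0034, -0.0004, 0.0002, 0.0001, -0.0]
[-71.3361 -22.2622]
[-67.305  -43.9396]
```

send_rows(
  deltas=[
    [-0.04,-0.003,0,0,0,0,0],
    [-0.08,0.019,0,0,0,0,0],
    [-0.112,0.036,0,0,0,0,0],
    [-0.147,0.046,0,0,0,0,0],
    [-0.183,0.049,0,0,0,0,0],
    [-0.218,0.045,0,0,0,0,0],
    [-0.253,0.034,0,0,0,0,0],
    [-0.27,0.025,0,0,0,0,0],
  ],
)

```text
clock: 17.75
tcp_pos: [0.5196, -0.1874, 0.1008]
eef_rot: [[0.566, -0.824, -0.0], [-0.824, -0.566, 0.0], [-0.0, -0.0, -1.0]]
contact_force: [-0.1, -1.5, -0.4]
width: 0.0006
grip_force: 0.8
```

```bash
python3 l.py | tail -4; python3 p.py|head -1
```

```text
[0.0204, 0.0138, 0.0031, -0.0, 0.0001, 0.0002]
[-0.0108, -0.004, 0.0031, -0.0, 0.0001, 0.0002]
[-0.0343, -0.0238, 0.0031, -0.0, 0.0001, 0.0002]
[-0.0463, -0.0238, 0.0032, -0.0, 0.0001, 0.0002]
t 17.75 tcp [ 0.5196 -0.1874  0.1008] F [-0.1 -1.5 -0.4] w 0.0006262926040600894 g 0.7604604517109692
```

send_rows(
  deltas=[
    [-0.01,-0.004,0,0,0,0,0],
    [-0.022,-0.014,0,0,0,0,0],
    [-0.034,-0.024,0,0,0,0,0],
    [-0.042,-0.024,0,0,0,0,0],
    [-0.05,-0.024,0,0,0,0,0],
    [-0.056,-0.024,0,0,0,0,0],
    [-0.06,-0.024,0,0,0,0,0],
    [-0.06,-0.024,0,0,0,0,0],
  ],
)

```text
clock: 18.75
tcp_pos: [0.5197, -0.1784, 0.1013]
eef_rot: [[0.563, -0.827, 0.009], [-0.826, -0.563, -0.01], [0.013, -0.002, -1.0]]
contact_force: [7.9, -12.7, -11.6]
width: 0.0005
grip_force: 7.5
```

```bash
python3 l.py | tail -2; python3 p.py|head -1
```

```text
[-0.0048, -0.0033, 0.005, -0.0003, -0.0021, -0.0004]
[-0.0168, -0.0033, 0.0048, -0.0003, -0.0021, -0.0004]
t 18.75 tcp [ 0.5197 -0.1784  0.1013] F [  7.9 -12.7 -11.6] w 0.0005380629492323946 g 7.519375830888748
```

send_rows(
  deltas=[
    [0.03,0,0,0,0,0,0],
    [0.08,0,0,0,0,0,0],
    [0.12,0,0,0,0,0,0],
    [0.14,0,-0.1,0,0,0,0],
    [0.16,0,-0.25,0,0,0,0],
    [0.3,0,-0.45,0,0,0,0],
    [0.5,0,-0.6,0,0,0,0],
    [0.7,0,-0.65,0,0,0,0],
  ],
)

```text
clock: 19.75
tcp_pos: [0.6171, -0.3189, 0.2672]
eef_rot: [[0.566, -0.824, 0.005], [-0.824, -0.566, -0.002], [0.005, -0.003, -1.0]]
contact_force: [1.1, 0.1, 0.1]
width: 0.0007
grip_force: 0.0
```

send_rows(
  deltas=[
    [0.15,0,0,0,0,0,0],
    [0.3,0,0,0,0,0,0],
    [0.45,0,0,0,0,0,0],
    [0.6,0,0,0,0,0,0],
    [0.7,0,0,0,0,0,0],
    [0.7,0,0,0,0,0,0],
    [0.7,0,0,0,0,0,0],
    [0.7,0,0,0,0,0,0],
  ],
)

```text
clock: 20.75
tcp_pos: [0.7138, -0.4606, 0.2642]
eef_rot: [[0.566, -0.825, 0.001], [-0.825, -0.566, 0.0], [0.0, -0.001, -1.0]]
contact_force: [0.9, -0.0, 0.6]
width: 0.0007
grip_force: 0.0
```

```bash
python3 v.py; python3 p.py|head -1; python3 - <<'E'
import cv2,numpy as np
a=cv2.imread("pics/top_v.png")[120:255,270:400]; b=cv2.imread("pics/side_v.png")[210:345,170:330]
cv2.imwrite("pics/both2.png",np.hstack([cv2.resize(x,None,fx=2.7,fy=2.7,interpolation=cv2.INTER_CUBIC) for x in(a,b)]))
E
```

```text
top 0.92 504 [  0.6218  -0.1836   0.0958 -10.0447  -0.3191] minus tcp [-0.0002  0.0014 -0.0042] 1.4541524737002893
side 0.72 1143 [  0.6225  -0.185    0.0976 -10.0737   0.1997] minus tcp [ 0.0005  0.     -0.0024] 1.0070914074231108
t 20.95 tcp [ 0.7138 -0.4612  0.2642] F [ 0.8 -1.5 -0.2] w 0.00042076288602137853 g 0.0
```

View pics/both2.png

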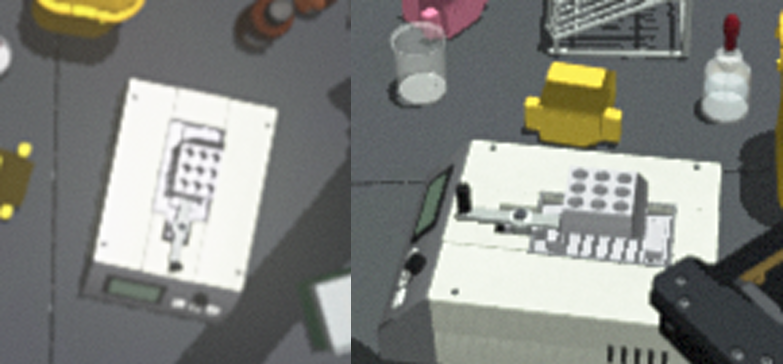

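The block is seated, upright and square. The lever lies along the shaker's x: handle to -x with its pin at (463,195) in the right panel, tongue over the lug. The beaker and dropper are untouched and the arm is clear.

```bash
python3 -c "
from rig import ticket
print(ticket.sign_off())"
```

```text
the job is handed in; nothing more can be done
None
```

The job is handed in with no verdict returned: the block is fully home, the clamp lever is pushed against its stop over the lug, and the beaker and dropper bottle are undisturbed.

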